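Scoop a sweet into the ear-handled dish and offer it a quarter turn round

TASK

Use the scoop standing in the wooden tray to move the round boiled sweet from the tray into the steel dish without the fingers touching the sweet, and stand the scoop upright back in the tray. Then lift the dish by one of its upright ears, straight up about 12 cm, and only then give it a quarter turn (either way) above the middle of its mat, so that its ears point along the mat the other way; keep it level and the sweet in the middle of the dish. Finish holding the dish still up there, and leave the flask, the cups and the honey pot alone.

Things in the scene. Friction and masses are not known exactly. Their poses are not given: they have to be found in the camera images.
- tray: Plywood open tray, fixed, 200 (its x) by 130 (its y) by 27 mm high, walls and floor 5 mm thick (inside 190 by 120 mm, floor 5 mm above the worktop). Origin at the centre of its underside, z up; its -x end is towards the robot, turned by up to 0.3 rad. The near end wall is there to trap the sweet against when scooping towards the robot.
- scoop_handle (a point): Grip point of the 120 g scoop: on the axis of its upright wooden handle, 108 mm above the scoop's flat underside, 22 mm below the handle's end. Axes are the scoop's: z up, x to its closed back, y across. The handle is 14 mm thick (x) by 26 mm wide (y), best pinched front and back (fingers closing along x). The open mouth faces -x: lip 65 mm to -x of here, back 7 mm to +x.
- scoop_pan (a point): Middle of the scoop's aluminium pan, 14 mm above its underside, 30 mm to -x of the handle's axis, same axes. Pan 70 mm long, 56 wide (50 inside), sides 24 high. From the thin lip a 9 mm ramp rises to a 3 mm crest, the floor behind is at 1.8 mm: the sweet stays in when level and rolls out when the mouth tips down over about 25 degrees. Starts upright in the tray's far end, mouth to the robot.
- sweet: The loose round boiled sweet, a hard brown ball of 26 mm diameter, 15 g, smooth, rolls easily; starts on the tray's inner floor, nearer to the robot than the scoop. This entry's origin lies on its surface and turns with it as it rolls: use the entry sweet_center for its place.
- sweet_center (a point): Centre of the sweet (13 mm above what it rests on).
- mat: Square cork mat, fixed to the top, 200 by 200 by 3 mm, origin at the centre of its underside, z up, x and y along its sides. The dish starts on its middle with the ears along the mat's y; after the quarter turn they lie along the mat's x.
- dish: The loose round steel dish with two ears, 174 mm across the rim, its rim 38 mm above its underside, 260 g (mass varies by up to a fifth); origin at the centre of its underside, z up, y through both ears. The inside is a shallow cone of about 18 degrees around a small flat middle, so that the sweet rolls to the middle by itself.
- dish_center (a point): Centre of the dish's inner floor, 8 mm above its underside; axes as for the dish.
- ear_a (a point): Grip point of the ear on the dish's +y side, 88.5 mm from the dish's axis and 68 mm above its underside. Each ear is an upright steel tab, 9 mm thick (along the dish's y), 32 mm wide (along x), from the rim up to 86 mm above the dish's underside; pinch it from above with the fingers closing along the dish's y.
- ear_b (a point): The same on the opposite ear, on the dish's -y side.
- flask: Bystander: tall brown vacuum flask, 110 mm across, 280 mm tall; origin at the centre of its underside.
- cup_a: Bystander: clear glass cup, 72 mm across, 88 mm tall; origin at the centre of its underside.
- cup_b: Bystander: second, identical clear glass cup; origin at the centre of its underside.
- honey_pot: Bystander: ceramic honey pot with its lid, 88 mm across, 107 mm tall; origin at the centre of its underside.
Not all that is in view belongs to the job. Of the things shaped like the tray, the plywood one is meant.

How it is judged:
By the outcome, as a careful person would: the job done as asked, in the order asked, and still so for the second after the job is handed in, while the arm keeps its last pose, push and grip.
It also fails if it takes over 72 s, if anything falls off the work surface, if the arm or the gripper's body presses on something with over 40 N, if the wrist force passes 120 N, or if a joint passes its speed limit or range.

ROBOT

A 6-joint arm with a two-finger parallel gripper is mounted at the origin on the work surface. World frame = base frame: x ahead of the robot, y to its left, z up, the work surface at z = 0. Lengths are in m, angles in degrees, forces in N, time in s.
With the tool pointing down it reaches from about 0.25 to 0.775 m from the base axis. Payload 4 kg.
Tool frame: the origin (TCP) lies midway between the tips of the shut fingers; the grasp point (between the pads) lies 19 mm behind it (manip.grip_point_offset is the distance from the TCP to the grasp point, in m); z points along the fingers, y is the line along which they close (so a half turn about z gives the same grasp; the last joint's range is limited). The gripper opens to 94 mm and grips with 3 to 60 N. Pads are 16 mm wide; open, the fingers measure 119 mm over their backs; the gripper's body (75 mm by 177 mm) begins 78 mm behind the grasp point.
Start: joints at [65.999, 4.996, 78.535, -0, 96.463, -5.907], TCP at [0.171, 0.523, 0.206] pointing down, gripper open.
Joint ranges: [-177.83, 177.83], [-43.37, 116.18], [15.69, 146.23], [-61.86, 241.86], [9.47, 152.12], [-147.06, 147.06]. Speed limits (degrees/s): [159.86, 159.86, 180, 180, 180, 180].

INTERFACE

Orientations are given as a 3x3 rotation matrix whose columns are the frame's x, y, z axes.
In Python, from bench import manip gives the robot as it stands.
- The arm moves only by the shell command python3 -m handwheel 'ROWS'. ROWS is JSON, a list that holds one entry, the list of rows, each a list of 7 numbers: the shift along the tool's x, y, z as a fraction of full scale, then the turn, a rotation vector about the tool's x, y, z as a fraction of full scale, then the opening, from 0 (shut) to 1 (fully open). In form: [[[dx, dy, dz, wx, wy, wz, fingers], ...]]. A call has 1 to 12 rows; each row shifts and turns the commanded pose from where the row before left it, along the tool's axes as they then stand; what a row does not reach is not made up. Full scale, the value 1, is 10 cm for a shift and 30 degrees for a turn. A row lasts 1/8 s, in which the tool goes at most 62.5 mm and 10.7 degrees, less where a joint would pass 70% of its speed; a pose out of reach is approached as far as the arm can. A call with a number of a shift or a turn outside -1 to 1 is refused whole. A call with a gripper value outside its range is refused whole. The fingers move at their own pace and stop on an object; the grip force is fixed at half the most. Time passes only in rows, so rows that do not move let the fingers close. It gives the time, the measured TCP pose, the force, the opening and the grip force at its end, in the units of the state.
- manip.state(): the state, without advancing time (a new reading comes with each control period).
- manip.get_image(name): name is "scene" or "side" or "wrist"; returns a dict with "frame" (400x640x3 uint8, blue, green, red), "depth" (400x640 float32, m along the optical axis (not along the pixel's ray), 0 where there is no reading), "mtx" (3x3 intrinsics, pixels), "R" (3x3) and "t" (3): a world point X has camera coordinates R X + t. Camera axes: x right, y down, z forward; pixel columns grow to the right and rows downward; lengths in m; the calibration is good to about 2 mm. A picture is of the moment at which its call begins.
- manip.close_job(): hands the job in; it is judged then, once.
The state is a dict: "time": time; "q": joint angles; "joint_vel": joint speeds; "effort": joint torques, N m; "position": TCP position; "ee_rot": TCP orientation; "wrist_force": force on the tool from outside, world axes, zero at the start; "moment": the same for the moment, N m; "gripper_width": opening from 0.0 (shut) to 1.0 (fully open); "grasp_force": force on a finger pad.
Only numpy, scipy, OpenCV 4.12 (cv2) and the standard library are available. Lean on these libraries where they do the work, as an engineer would, in place of code of your own. Each camera call takes 0.05 s, during which the arm holds its last target. There are 200 camera calls.

## Working session

There is one attempt and no reset: what is moved stays moved. The work goes in short steps, Python scripts to look and compute and a shell command to move; the robot and the scene stay as the last step left them, time stands still between calls to the robot, and variables do not carry over. Pictures are saved under pics/ and viewed, at most 13 in all, crops included, and the job is handed in when it is done.

```bash
mkdir -p pics; ls; python3 - <<'E'
from bench import manip
import cv2,numpy as np
ims=[manip.get_image(n) for n in("scene","side")]
for n,i in zip(("scene","side"),ims):
    cv2.imwrite(f"pics/{n}0.png",i["frame"]); np.savez(f"pics/{n}0.npz",**i)
    print(n,i["mtx"].round(1).tolist(),i["R"].round(3).tolist(),i["t"].round(3).tolist())
E
```

```text
pics
scene [[487.7, 0.0, 311.8], [0.0, 487.7, 200.2], [0.0, 0.0, 1.0]] [[0.47, 0.882, -0.01], [0.571, -0.313, -0.759], [-0.672, 0.351, -0.651]] [-0.246, -0.221, 1.734]
side [[370.7, 0.0, 312.3], [0.0, 370.7, 202.2], [0.0, 0.0, 1.0]] [[0.968, -0.249, 0.021], [-0.165, -0.7, -0.695], [0.187, 0.67, -0.718]] [-0.498, 0.154, 1.314]
```

View pics/scene0.png

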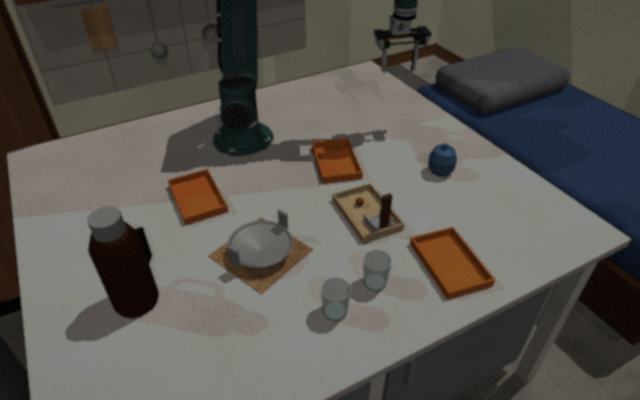

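View pics/side0.png

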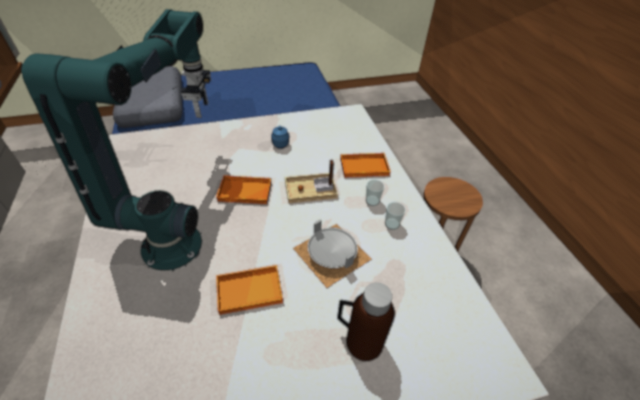

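Candidates in scene view, for the tray: orange ones at (197,195), (336,160) and (451,262), plywood at (367,212), which is the one meant. It holds the sweet at (359,202) and the scoop handle at (386,211). The dish is at (260,245) with ears at (284,218) and (230,270). The flask (125,260), cups (376,270) and (335,299) and honey pot (443,159) stay untouched.

```bash
cat > h.py <<'E'
import numpy as np,cv2
def ray(i,uv,z):
    R,t,K=i["R"],i["t"],i["mtx"]; c=-R.T@t
    uv=np.atleast_2d(uv).astype(float); d=(np.c_[uv,np.ones(len(uv))]@np.linalg.inv(K).T)@R
    return c+d*((z-c[2])/d[:,2])[:,None]
def cloud(i):
    h,w=i["depth"].shape; v,u=np.mgrid[:h,:w]; D=i["depth"].astype(float)
    P=(np.stack([u,v,np.ones_like(u)],-1)@np.linalg.inv(i["mtx"]).T)*D[...,None]
    return (P-i["t"])@i["R"]
def proj(i,X):
    p=(i["R"]@np.atleast_2d(X).T).T+i["t"]; p=p@i["mtx"].T; return p[:,:2]/p[:,2:]
def tri(a,ua,b,ub):
    Pa=a["mtx"]@np.c_[a["R"],a["t"]];Pb=b["mtx"]@np.c_[b["R"],b["t"]]
    X=cv2.triangulatePoints(Pa,Pb,np.array(ua,float),np.array(ub,float)); return (X[:3]/X[3]).ravel()
E
python3 - <<'E'
from h import *
a,b=[dict(np.load(f"pics/{n}0.npz")) for n in("scene","side")]
def crop(i,x,y,w,h,s): return cv2.resize(i["frame"][y:y+h,x:x+w],None,fx=s,fy=s,interpolation=cv2.INTER_CUBIC)
A=crop(a,325,175,100,75,4);B=crop(a,205,195,133,100,3)[:300,:400]
C=crop(b,275,150,80,60,5);D=crop(b,285,210,100,75,4)
cv2.imwrite("pics/c1.png",cv2.convertScaleAbs(np.vstack([np.hstack([A,B]),np.hstack([C,D])]),alpha=1.4))
for n,i in(("scene",a),("side",b)):
    P=cloud(i); 
    hsv=cv2.cvtColor(i["frame"],cv2.COLOR_BGR2HSV)
    m=(P[...,2]>.055)&(P[...,2]<.2)&(i["depth"]>0)&(P[...,0]>.25)&(P[...,0]<.9)&(abs(P[...,1])<.5)
    k,l,s,c=cv2.connectedComponentsWithStats(m.astype(np.uint8))
    for j in range(1,k):
        if s[j,4]>15: q=P[l==j]; print(n,c[j].round(),s[j,4],q.min(0).round(3),q.max(0).round(3),q.mean(0).round(3))
E
```

```text
Traceback (most recent call last):
ValueError: all the input array dimensions except for the concatenation axis must match exactly, but along dimension 1, the array at index 0 has size 799 and the array at index 1 has size 800
```

```bash
python3 - <<'E'
from h import *
a,b=[dict(np.load(f"pics/{n}0.npz")) for n in("scene","side")]
def crop(i,x,y,w,h,s): return cv2.resize(i["frame"][y:y+h,x:x+w],None,fx=s,fy=s,interpolation=cv2.INTER_CUBIC)
A=crop(a,325,175,100,75,4);B=crop(a,210,205,100,75,4)
C=crop(b,275,150,80,60,5);D=crop(b,285,210,100,75,4)
cv2.imwrite("pics/c1.png",cv2.convertScaleAbs(np.vstack([np.hstack([A,B]),np.hstack([C,D])]),alpha=1.4))
for n,i in(("scene",a),("side",b)):
    P=cloud(i); 
    m=(P[...,2]>.05)&(P[...,2]<.3)&(i["depth"]>0)&(P[...,0]>.2)&(P[...,0]<.9)&(abs(P[...,1])<.6)
    k,l,s,c=cv2.connectedComponentsWithStats(m.astype(np.uint8))
    for j in range(1,k):
        if s[j,4]>15: q=P[l==j]; print(n,c[j].round(),s[j,4],q.min(0).round(3),q.max(0).round(3),q.mean(0).round(3))
E
```

```text
scene [443. 155.] 499 [0.453 0.439 0.05 ] [0.533 0.523 0.107] [0.502 0.474 0.074]
scene [385. 207.] 274 [0.625 0.149 0.05 ] [0.646 0.178 0.136] [0.638 0.162 0.097]
scene [120. 257.] 4789 [ 0.48  -0.553  0.05 ] [ 0.602 -0.429  0.283] [ 0.573 -0.495  0.18 ]
scene [282. 217.] 119 [ 0.496 -0.094  0.05 ] [ 0.531 -0.075  0.091] [ 0.515 -0.086  0.073]
scene [233. 254.] 124 [ 0.563 -0.258  0.05 ] [ 0.594 -0.24   0.092] [ 0.58  -0.25   0.074]
scene [377. 264.] 629 [0.74  0.007 0.05 ] [0.813 0.079 0.092] [0.776 0.044 0.072]
scene [335. 293.] 683 [ 0.769 -0.125  0.05 ] [ 0.841 -0.054  0.091] [ 0.804 -0.089  0.072]
side [280. 134.] 240 [0.443 0.44  0.05 ] [0.527 0.513 0.106] [0.484 0.469 0.075]
side [331. 170.] 91 [0.625 0.145 0.05 ] [0.639 0.178 0.138] [0.63  0.158 0.098]
side [375. 188.] 266 [0.738 0.007 0.05 ] [0.809 0.079 0.09 ] [0.774 0.044 0.072]
side [395. 211.] 285 [ 0.767 -0.127  0.05 ] [ 0.836 -0.052  0.091] [ 0.803 -0.088  0.072]
side [317. 225.] 69 [ 0.496 -0.094  0.052] [ 0.525 -0.077  0.091] [ 0.509 -0.087  0.074]
side [349. 259.] 76 [ 0.558 -0.258  0.051] [ 0.59  -0.24   0.091] [ 0.573 -0.251  0.073]
side [369. 319.] 2817 [ 0.473 -0.553  0.05 ] [ 0.596 -0.43   0.283] [ 0.523 -0.516  0.195]
```

View pics/c1.png

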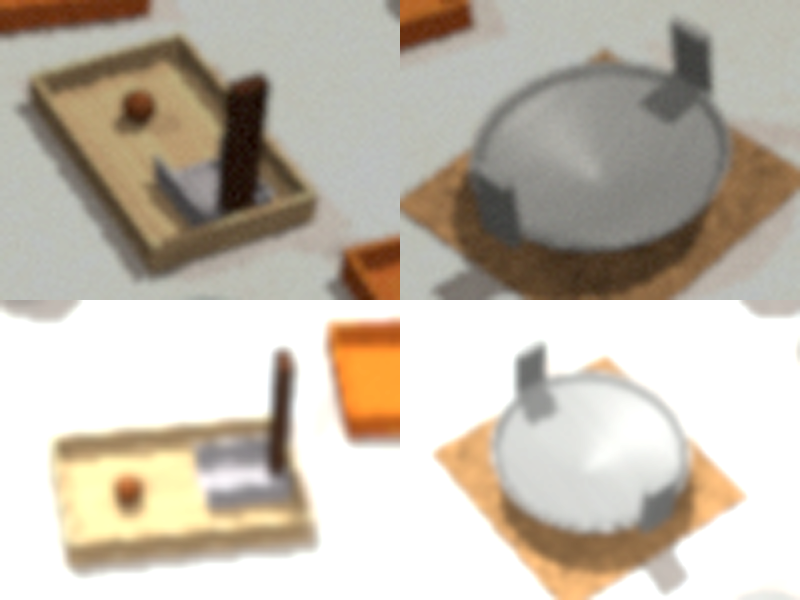

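Tray, sweet (scene 359,202; side 300,188), scoop (handle top 386,195) and dish are all clear, and the crop confirms the plywood tray. Now the exact numbers.

```bash
python3 - <<'E'
from h import *
from bench import manip
a,b=[dict(np.load(f"pics/{n}0.npz")) for n in("scene","side")]
s=manip.state(); print(np.round(s["ee_rot"],3).tolist(),s["position"],s["wrist_force"])
cs=[]
for n,i,c0 in(("scene",a,(359,202)),("side",b,(300,188))):
    P=cloud(i); f=i["frame"].astype(int)
    # tray rim
    m=(P[...,2]>.022)&(P[...,2]<.031)&(P[...,0]>.42)&(P[...,0]<.68)&(P[...,1]>.08)&(P[...,1]<.28)&(i["depth"]>0)
    q=P[m][:,:2]; r=cv2.minAreaRect((q*1000).astype(np.float32)); print(n,"tray",m.sum(),r)
    sw=(f[...,2]-f[...,1]>35); sw[:, :]=sw
    M=np.zeros(sw.shape,bool);M[c0[1]-9:c0[1]+10,c0[0]-9:c0[0]+10]=1
    hs=cv2.cvtColor(i["frame"],cv2.COLOR_BGR2HSV)
    sw=M&(hs[...,1]>140)&(f[...,2]<(150 if n=="scene" else 190)); v,u=np.nonzero(sw); cs.append((u.mean(),v.mean())); print("sweet",len(u),cs[-1],ray(i,cs[-1],.018))
    m=M&(P[...,2]>.015)&(P[...,2]<.04)&(i["depth"]>0); print(P[m].mean(0),P[m].min(0),P[m].max(0))
    m=(P[...,2]>.06)&(P[...,2]<.14)&(P[...,0]>.6)&(P[...,0]<.68)&(P[...,1]>.12)&(P[...,1]<.2); q=P[m]
    t=q[q[:,2]>.125]; print("handle",cv2.minAreaRect((q[:,:2]*1000).astype(np.float32)),"top",t.mean(0))
    m=(P[...,2]>.016)&(P[...,2]<.05)&(P[...,0]>.5)&(P[...,0]<.66)&(P[...,1]>.1)&(P[...,1]<.22)&(hs[...,1]<70); q=P[m]
    print("pan",m.sum(),cv2.minAreaRect((q[:,:2]*1000).astype(np.float32)))
    m=(P[...,2]>.033)&(P[...,2]<.045)&(np.hypot(P[...,0]-.544,P[...,1]+.168)<.1)&(i["depth"]>0);q=(P[m][:,:2]*1000).astype(np.float32)
    print("dish",cv2.minEnclosingCircle(q))
    m=(hs[...,1]>60)&(P[...,2]<.012)&(np.hypot(P[...,0]-.544,P[...,1]+.168)<.155)&(i["depth"]>0);q=(P[m][:,:2]*1000).astype(np.float32)
    m2=cv2.morphologyEx(m.astype(np.uint8),cv2.MORPH_OPEN,np.ones((3,3))); q=(P[m2>0][:,:2]*1000).astype(np.float32); print("mat",cv2.minAreaRect(q))
print("tri",tri(a,cs[0],b,cs[1]))
E
```

```text
[[-0.951, 0.311, -0.001], [0.311, 0.951, -0.002], [0.0, -0.002, -1.0]] [0.17064721 0.52235688 0.20446863] [ 0.14050834  0.12808064 -0.14515694]
scene tray 463 ((550.56982421875, 163.37644958496094), (132.5883331298828, 204.7296600341797), 84.68375396728516)
sweet 40 (np.float64(359.1), np.float64(201.375)) [[0.50866689 0.16607336 0.018     ]]
[0.5134817 0.1627034 0.0240539] [0.50209218 0.15130392 0.01620517] [0.52383401 0.17978941 0.03108875]
handle ((636.2100830078125, 163.94776916503906), (29.420114517211914, 18.844270706176758), 82.69496154785156) top [0.6364002  0.1632495  0.13124113]
pan 108 ((628.807861328125, 166.26937866210938), (110.96154022216797, 54.534019470214844), 49.589576721191406)
dish ((546.6173095703125, -167.649169921875), 92.64389038085938)
mat ((543.2158203125, -165.27413940429688), (201.04977416992188, 203.39749145507812), 21.185386657714844)
side tray 259 ((548.2547607421875, 162.08187866210938), (141.60643005371094, 199.9008026123047), 84.95944213867188)
sweet 14 (np.float64(300.2857142857143), np.float64(187.5)) [[0.50702146 0.16816162 0.018     ]]
[0.50573442 0.14151855 0.02473281] [0.47635088 0.10088518 0.01551847] [0.52791481 0.22569338 0.03315158]
handle ((632.06640625, 161.23989868164062), (32.415260314941406, 14.45791244506836), 89.431884765625) top [0.63178639 0.16145953 0.13171147]
pan 116 ((609.7702026367188, 161.1945037841797), (117.30303955078125, 81.6650161743164), 89.89804077148438)
dish ((542.0656127929688, -168.48609924316406), 91.18125915527344)
mat ((541.3342895507812, -167.30242919921875), (198.5775146484375, 198.040283203125), 21.518299102783203)
tri [0.50728115 0.16741256 0.01715101]
```

```bash
python3 -m handwheel '[[[0,0,0,0,0,0.32,1],[0,0,0,0,0,0.32,1],[0,0,0,0,0,0.32,1],[0,0,0,0,0,0.32,1],[0,0,0,0,0,0.32,1],[0,0,0,0,0,0.32,1],[0,0,0,0,0,0.32,1],[0,0,0,0,0,0.34,1],[0,0,0,0,0,0,1]]]' && python3 -m handwheel '[[[-0.3,0.45,0,0,0,0,0.7],[-0.3,0.45,0,0,0,0,0.7],[-0.3,0.45,0,0,0,0,0.7],[-0.3,0.45,0,0,0,0,0.7],[-0.3,0.45,0,0,0,0,0.7],[-0.3,0.45,0,0,0,0,0.7],[-0.3,0.45,0,0,0,0,0.7],[-0.3,0.45,0,0,0,0,0.7],[-0.3,0.45,0,0,0,0,0.7],[-0.3,0.45,0,0,0,0,0.7],[-0.16,0.3,0,0,0,0,0.7],[0,0,0,0,0,0,0.7]]]'; python3 - <<'E'
from bench import manip
import cv2,numpy as np
i=manip.get_image("wrist"); cv2.imwrite("pics/w1.png",i["frame"]); np.savez("pics/w1.npz",**i)
s=manip.state(); print(s["time"],s["position"],np.round(s["ee_rot"],3).tolist(),np.round(s["q"],1))
E
```

```text
time: 1.23
position: [0.1707, 0.5226, 0.2049]
ee_rot: [[0.094, 0.996, -0.0], [0.996, -0.094, -0.001], [-0.001, -0.0, -1.0]]
wrist_force: [-0.1, 0.0, 0.1]
gripper_width: 0.999
grasp_force: 0.0
time: 2.72
position: [0.6196, 0.1603, 0.2039]
ee_rot: [[0.096, 0.995, -0.002], [0.995, -0.096, -0.0], [-0.001, -0.002, -1.0]]
wrist_force: [-0.0, -0.1, -0.3]
gripper_width: 0.7
grasp_force: 0.0
2.775 [0.61850251 0.1616095  0.20437221] [[0.095, 0.995, -0.002], [0.995, -0.095, 0.0], [-0.0, -0.002, -1.0]] [ 9.5 16.6 65.1  0.  98.4 15. ]
```

View pics/w1.png

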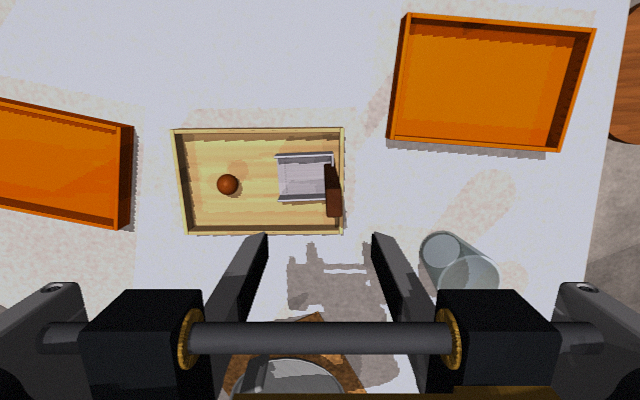

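Wrist view: tray spans (172,128) to (345,235), sweet at (228,185), pan (276-333, 152-203), and the handle top near (333,190).

```bash
python3 - <<'E'
from h import *
i=dict(np.load("pics/w1.npz")); P=cloud(i); ok=i["depth"]>0
box=lambda z0,z1:ok&(P[...,2]>z0)&(P[...,2]<z1)&(P[...,0]>.42)&(P[...,0]<.68)&(P[...,1]>.06)&(P[...,1]<.26)
R=lambda m:[np.round(x,1) for x in cv2.minAreaRect((P[m][:,:2]*1000).astype(np.float32))]
print("tray",R(box(.023,.03)&(i["frame"].astype(int)[...,2]-i["frame"][...,0]>40)))
m=box(.128,.14);print("handle top",m.sum(),R(m),P[m].mean(0))
m=box(.02,.034)&(cv2.cvtColor(i["frame"],cv2.COLOR_BGR2HSV)[...,1]<60)&(P[...,0]>.53)&(P[...,0]<.635)&(P[...,1]>.11)&(P[...,1]<.22);print("pan",m.sum(),R(m))
v,u=np.nonzero(m)
for k in (0,1):
    s=(v<178) if k else (v>=178); q=P[v[s],u[s]]; print(len(q),np.degrees(np.arctan(np.polyfit(q[:,0],q[:,1],1)[0])),q.mean(0),q[:,0].min(),q[:,0].max())
hs=cv2.cvtColor(i["frame"],cv2.COLOR_BGR2HSV);M=np.zeros(ok.shape,np.uint8);M[170:200,212:244]=1
m=(M>0)&(hs[...,1]>150)&(i["frame"][...,2]<170);v,u=np.nonzero(m);print("sweet",len(u),u.mean(),v.mean(),ray(i,(u.mean(),v.mean()),.018),P[(M>0)&(P[...,2]>.024)].mean(0))
E
```

```text
tray [array([547.2, 165.3]), array([129.7, 199.9]), np.float64(85.0)]
handle top 495 [array([631.8, 166.1]), array([26.1, 13.7]), np.float64(85.5)] [0.63189756 0.16703147 0.13367216]
pan 375 [array([600.1, 167.8]), array([55.8, 65.4]), np.float64(86.7)]
180 -2.9454717108036337 [0.5944357  0.14215663 0.0258766 ] 0.5659414806063066 0.6235459608325763
195 -3.131625163023089 [0.60213431 0.19439024 0.02690051] 0.5689481924238086 0.6342738514283633
sweet 346 227.09826589595374 184.10693641618496 [[0.5054838  0.16723803 0.018     ]] [0.50886935 0.16858956 0.0328474 ]
```

```bash
python3 -m handwheel '[[[0.05,0.13,0,0,0,0,0.5],[0,0,0.22,0,0,0,0.5],[0,0,0.22,0,0,0,0.5],[0,0,0.22,0,0,0,0.5],[0,0,0.22,0,0,0,0.5],[0,0,0.22,0,0,0,0.5],[0,0,0,0,0,0,0.5],[0,0,0,0,0,0,0.5]]]' ; python3 -m handwheel '[[[0,0,0,0,0,0,0],[0,0,0,0,0,0,0],[0,0,0,0,0,0,0],[0,0,0,0,0,0,0],[0,0,0,0,0,0,0],[0,0,0,0,0,0,0]]]'; python3 - <<'E'
from bench import manip
import cv2,numpy as np
i=manip.get_image("wrist"); cv2.imwrite("pics/w2.png",i["frame"]); np.savez("pics/w2.npz",**i)
s=manip.state(); print(s["time"],s["position"],s["wrist_force"],s["moment"])
E
```

```text
time: 3.78
position: [0.6317, 0.1669, 0.0968]
ee_rot: [[0.094, 0.996, 0.001], [0.996, -0.094, 0.001], [0.001, 0.001, -1.0]]
wrist_force: [-0.2, 0.7, 0.2]
gripper_width: 0.5
grasp_force: 0.0
time: 4.53
position: [0.632, 0.166, 0.0956]
ee_rot: [[0.096, 0.995, 0.0], [0.995, -0.096, 0.0], [0.0, 0.0, -1.0]]
wrist_force: [-0.3, 0.5, 0.5]
gripper_width: 0.148
grasp_force: 30.0
4.575 [0.63196199 0.16599618 0.09564423] [-0.16199231 -0.91162509  0.37650818] [-0.05914733  0.06080703  0.01090855]
```

```bash
python3 -m handwheel '[[[0,0,-0.04,0,0,0,0],[-0.1,0,0,0,0,0,0],[0,0,0,0,0,0,0],[0,0,0.03,0,0,0,0],[0,0,0.015,0,0,0,0],[0,0,0,0,0,0,0],[0,0,0,0,0,0,0]]]' ; python3 - <<'E'
from bench import manip
import cv2,numpy as np
i=manip.get_image("wrist"); cv2.imwrite("pics/w2.png",i["frame"]); np.savez("pics/w2.npz",**i)
s=manip.state(); print(s["time"],s["position"],s["wrist_force"],s["moment"])
E
```

```text
time: 5.45
position: [0.6308, 0.156, 0.0956]
ee_rot: [[0.096, 0.995, 0.0], [0.995, -0.096, -0.0], [-0.0, 0.0, -1.0]]
wrist_force: [-1.2, -0.6, 2.9]
gripper_width: 0.144
grasp_force: 30.0
5.5 [0.63087224 0.15601662 0.0956482 ] [-2.66819762 -1.71357286  4.73359955] [-0.33554703  0.5244971   0.06251801]
```

View pics/w2.png

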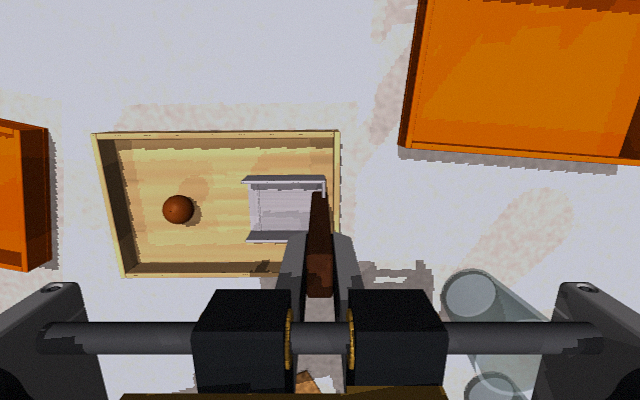

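Scoop flat on the tray floor; the sweet (178,210) lines up with the pan's midline (row 209). Dragging towards the robot.

```bash
python3 -m handwheel '[[[0,-0.05,0,0,0,0,0],[0,-0.06,0,0,0,0,0],[0,-0.06,0,0,0,0,0],[0,-0.06,0,0,0,0,0],[0,-0.06,0,0,0,0,0],[0,-0.06,0,0,0,0,0],[0,-0.06,0,0,0,0,0],[0,-0.06,0,0,0,0,0],[0,-0.06,0,0,0,0,0],[0,-0.06,0,0,0,0,0],[0,-0.06,0,0,0,0,0],[0,-0.05,0,0,0,0,0]]]' ; python3 -m handwheel '[[[0,-0.04,0,0,0,0,0],[0,-0.04,0,0,0,0,0],[0,-0.04,0,0,0,0,0],[0,-0.04,0,0,0,0,0],[0,-0.04,0,0,0,0,0],[0,-0.04,0,0,0,0,0],[0,-0.04,0,0,0,0,0],[0,-0.04,0,0,0,0,0],[0,-0.04,0,0,0,0,0],[0,0,0,0,0,0,0]]]' ; python3 - <<'E'
from bench import manip
import cv2,numpy as np
i=manip.get_image("wrist"); cv2.imwrite("pics/w3.png",i["frame"]); np.savez("pics/w3.npz",**i)
s=manip.state(); print(s["time"],s["position"],s["wrist_force"],s["moment"])
E
```

```text
time: 7.0
position: [0.5615, 0.1627, 0.0957]
ee_rot: [[0.096, 0.995, 0.002], [0.995, -0.096, -0.0], [0.0, 0.002, -1.0]]
wrist_force: [7.0, -4.5, 12.2]
gripper_width: 0.149
grasp_force: 30.0
time: 8.25
position: [0.5253, 0.1663, 0.0956]
ee_rot: [[0.096, 0.995, 0.001], [0.995, -0.096, 0.0], [0.0, 0.001, -1.0]]
wrist_force: [3.4, -2.4, 6.5]
gripper_width: 0.148
grasp_force: 30.0
8.3 [0.52526186 0.16623659 0.09559969] [ 2.01267911 -1.08516974  6.54036526] [-0.23469819 -0.42663546 -0.00788757]
```

View pics/w3.png

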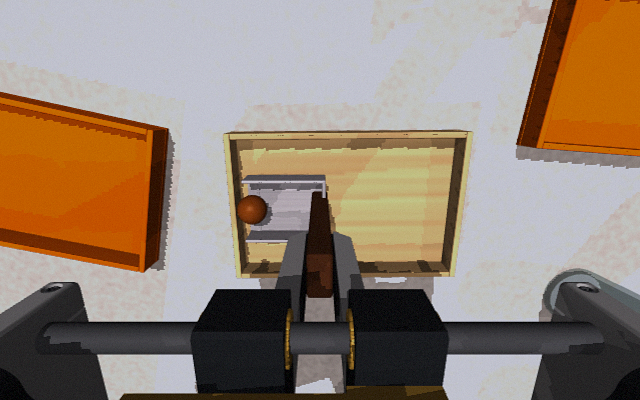

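The sweet (252,210) is trapped against the near wall with the lip under it and about 6 mm left. Pushing on to the wall.

```bash
python3 -m handwheel '[[[0,-0.02,0,0,0,0,0],[0,-0.02,0,0,0,0,0],[0,-0.02,0,0,0,0,0],[0,-0.02,0,0,0,0,0],[0,0,0,0,0,0,0],[0,0,0,0,0,0,0]]]' ; python3 - <<'E'
from h import *
from bench import manip
i=manip.get_image("wrist"); cv2.imwrite("pics/w4.png",i["frame"])
s=manip.state(); print(s["time"],s["position"],s["wrist_force"],s["moment"])
hs=cv2.cvtColor(i["frame"],cv2.COLOR_BGR2HSV);M=np.zeros(hs.shape[:2],np.uint8);M[182:238,240:305]=1
m=(M>0)&(hs[...,1]>150)&(i["frame"][...,2]<170);v,u=np.nonzero(m);print(len(u),np.median(u),np.median(v),ray(i,(np.median(u),np.median(v)),.02))
E
```

```text
time: 9.05
position: [0.5183, 0.167, 0.0957]
ee_rot: [[0.096, 0.995, 0.003], [0.995, -0.096, 0.0], [0.0, 0.003, -1.0]]
wrist_force: [4.8, -1.6, 5.9]
gripper_width: 0.148
grasp_force: 30.0
9.1 [0.51831157 0.1669476  0.09569368] [ 4.58177635 -1.19034422  5.21601993] [-0.24803283 -0.88101714  0.06776201]
666 278.0 208.0 [[0.48182734 0.17114604 0.02      ]]
```

The sweet is in the pan (col 278, 29 mm behind the lip). Lift.

```bash
python3 -m handwheel '[[[0,0.02,0,0,0,0,0],[0,0,-0.05,0,0,0,0],[0,0,-0.1,0,0,0,0],[0,0,-0.15,0,0,0,0],[0,0,-0.2,0.1,0,0,0],[0,0,-0.2,0.1,0,0,0],[0,0,-0.2,0.1,0,0,0],[0,0,-0.15,0,0,0,0],[0,0,-0.05,0,0,0,0],[0,0,0,0,0,0,0]]]' ; python3 - <<'E'
from h import *
from bench import manip
for n in("wrist","scene"):
  i=manip.get_image(n); cv2.imwrite(f"pics/{n}5.png",i["frame"]); np.savez(f"pics/{n}5.npz",**i)
s=manip.state(); print(s["time"],s["position"],np.round(s["ee_rot"],3).tolist(),s["wrist_force"],s["moment"])
w=cv2.imread("pics/wrist5.png")
cv2.imwrite("pics/c5.png",np.hstack([w[150:300,200:400],w[150:300,200:400]*0+cv2.resize(cv2.imread("pics/scene5.png")[130:230,300:433],(200,150))]))
E
```

```text
time: 10.35
position: [0.525, 0.1664, 0.2049]
ee_rot: [[0.095, 0.983, -0.156], [0.995, -0.094, 0.015], [0.0, -0.157, -0.988]]
wrist_force: [-0.1, -0.1, -0.9]
gripper_width: 0.149
grasp_force: 30.0
10.45 [0.5246814  0.16627052 0.20405838] [[0.095, 0.983, -0.157], [0.995, -0.094, 0.015], [-0.0, -0.158, -0.987]] [ 0.02394089  0.35850031 -1.3963638 ] [-0.06489177 -0.04393874 -0.05326028]
```

View pics/c5.png

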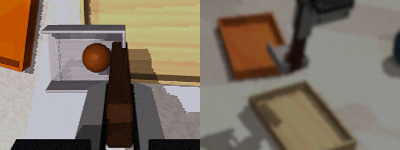

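The sweet sits at the back of the lifted pan (mouth up 9°). Yaw to the dish's x axis, then carry over.

```bash
python3 -m handwheel '[[[0,0,0,0,-0.01,-0.07,0],[0,0,0,0,-0.02,-0.13,0],[0,0,0,0,-0.02,-0.13,0],[0,0,0,0,-0.02,-0.13,0],[0,0,0,0,-0.02,-0.13,0],[0,0,0,0,-0.02,-0.13,0],[0,0,0,0,-0.02,-0.12,0],[0,0,0,0,-0.01,-0.05,0],[0,0,0,0,0,0,0]]]' ; python3 -m handwheel '[[[-0.1,0,0,0,0,0,0],[-0.2,0,0,0,0,0,0],[-0.3,0,0,0,0,0,0],[-0.3,0,0,0,0,0,0],[-0.3,0,0,0,0,0,0],[-0.3,0,0,0,0,0,0],[-0.3,0,0,0,0,0,0],[-0.3,0,0,0,0,0,0],[-0.3,-0.1,0,0,0,0,0],[-0.3,0,0,0,0,0,0],[-0.3,0,0,0,0,0,0],[-0.18,0,0,0,0,0,0]]]'; python3 -m handwheel '[[[0,0,0,0,0,0,0],[0,0,0,0,0,0,0]]]'; python3 - <<'E'
from h import *
from bench import manip
i=manip.get_image("wrist"); cv2.imwrite(f"pics/w6.png",i["frame"])
s=manip.state(); R=np.array(s["ee_rot"]);p=np.array(s["position"])
print(s["time"],p,R.round(3).tolist(),s["wrist_force"],np.round(s["q"],1))
x=np.array([np.cos(np.radians(21.3)),np.sin(np.radians(21.3)),0]);L=np.array([.5435,-.1675,0])+.015*x
lip=p-R@[0,.065,-.091]; print("lip now",lip,"yaw",np.degrees(np.arctan2(R[1,1],R[0,1])), "want",L,"shift in tool",R.T@(np.r_[(L-lip)[:2],0]))
E
```

```text
time: 11.58
position: [0.5254, 0.1663, 0.2044]
ee_rot: [[-0.367, 0.919, -0.146], [0.93, 0.363, -0.057], [0.001, -0.156, -0.988]]
wrist_force: [-0.4, 0.2, -1.8]
gripper_width: 0.15
grasp_force: 30.0
time: 13.08
position: [0.6331, -0.1361, 0.2056]
ee_rot: [[-0.365, 0.92, -0.146], [0.931, 0.36, -0.057], [0.0, -0.156, -0.988]]
wrist_force: [0.8, 0.3, -1.7]
gripper_width: 0.148
grasp_force: 30.0
time: 13.32
position: [0.6329, -0.1326, 0.206]
ee_rot: [[-0.367, 0.919, -0.145], [0.93, 0.363, -0.056], [0.001, -0.156, -0.988]]
wrist_force: [0.4, 0.0, -2.1]
gripper_width: 0.143
grasp_force: 30.0
13.375 [ 0.6329624  -0.13231622  0.20620798] [[-0.368, 0.918, -0.145], [0.93, 0.364, -0.056], [0.001, -0.156, -0.988]] [-0.08262939  0.39435843 -0.92618394] [-14.   23.8  56.1  -5.4 107.4 -36.9]
lip now [ 0.56006202 -0.16109021  0.12643585] yaw 21.6015188424884 want [ 0.55747537 -0.16205123  0.        ] shift in tool [ 5.83496355e-05 -2.72514799e-03  4.29510981e-04]
```

```bash
python3 -m handwheel '[[[0,0.01,0.08,0,0,0,0],[0,0.02,0.16,0,0,0,0],[0,0.02,0.16,0,0,0,0],[0,0.0,0.15,0,0,0,0],[0,0.0,0.07,0,0,0,0],[0,0,0,0,0,0,0]]]' && python3 -m handwheel '[[[0,-0.133,-0.082,-0.267,0,0,0],[0,-0.133,-0.022,-0.267,0,0,0],[0,-0.14,-0.022,-0.267,0,0,0],[0,-0.149,-0.024,-0.267,0,0,0],[0,-0.156,-0.027,-0.267,0,0,0],[0,-0.133,-0.082,-0.267,0,0,0],[0,-0.133,-0.082,-0.267,0,0,0],[0,0,0,0,0,0,0],[0,0,0,0,0,0,0],[0,0,0,0,0,0,0]]]'; python3 - <<'E'
from h import *
from bench import manip
a=manip.get_image("scene"); b=manip.get_image("side")
cv2.imwrite("pics/c7.png",np.hstack([cv2.resize(a["frame"][130:290,190:350],(400,400)),cv2.resize(b["frame"][165:295,280:410],(400,400))]))
s=manip.state(); R=np.array(s["ee_rot"]);p=np.array(s["position"])
print("lip",p-R@[0,.065,-.091],"tilt",np.degrees(np.arcsin(R[2,1])),s["wrist_force"])
E
```

```text
time: 14.12
position: [0.6283, -0.135, 0.1431]
ee_rot: [[-0.367, 0.919, -0.147], [0.93, 0.362, -0.056], [0.001, -0.157, -0.988]]
wrist_force: [-0.3, -0.5, -1.3]
gripper_width: 0.147
grasp_force: 30.0
time: 15.38
position: [0.5365, -0.1721, 0.1522]
ee_rot: [[-0.369, 0.631, 0.682], [0.929, 0.253, 0.268], [-0.003, 0.733, -0.68]]
wrist_force: [0.8, -0.3, -0.3]
gripper_width: 0.148
grasp_force: 30.0
lip [ 0.55717598 -0.16352058  0.04193965] tilt 47.122931238687904 [-0.41644907  0.27974167 -1.08541895]
```

View pics/c7.png

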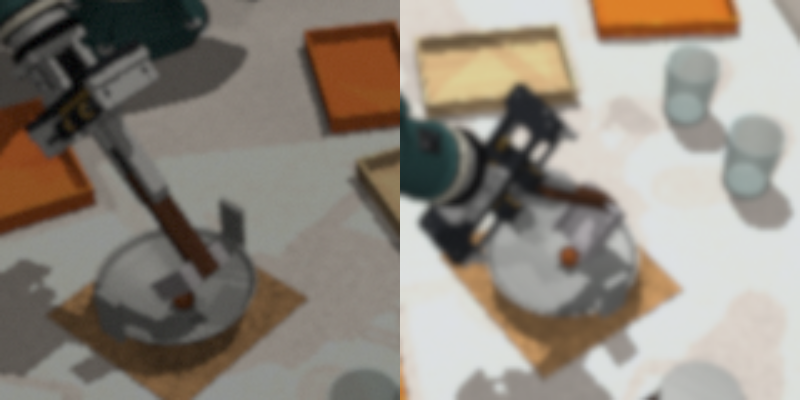

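The sweet is out of the pan in the dish's middle (side crop 570,257). Raise, level the scoop, and check.

```bash
python3 -m handwheel '[[[0,0.1,-0.09,0,0,0,0],[0,0.18,-0.17,0,0,0,0],[0,0.18,-0.17,0,0,0,0],[0,0.18,-0.17,0,0,0,0],[0,0.12,0.1,0.262,0,0,0],[0,0.12,0.1,0.262,0,0,0],[0,0.12,0.1,0.262,0,0,0],[0,0.12,0.1,0.262,0,0,0],[0,0.12,0.1,0.262,0,0,0],[0,0.12,0.1,0.262,0,0,0],[0,0,0,0,0,0,0]]]'; python3 - <<'E'
from h import *
from bench import manip
s=manip.state(); R=np.array(s["ee_rot"]);p=np.array(s["position"])
print(p,R.round(3).tolist(),"lip",p-R@[0,.065,-.091],np.round(s["q"],1),s["gripper_width"])
b=manip.get_image("side"); hs=cv2.cvtColor(b["frame"],cv2.COLOR_BGR2HSV)
c=proj(b,[.5435,-.1675,.024])[0].astype(int); M=np.zeros(hs.shape[:2],bool); M[c[1]-15:c[1]+16,c[0]-15:c[0]+16]=1
v,u=np.nonzero(M&(hs[...,1]>110)); print(len(u),c,u.mean(),v.mean(),ray(b,(u.mean(),v.mean()),.024))
E
```

```text
time: 16.85
position: [0.6198, -0.1367, 0.215]
ee_rot: [[-0.371, 0.929, -0.005], [0.929, 0.371, 0.003], [0.004, -0.004, -1.0]]
wrist_force: [-0.0, 0.1, -2.2]
gripper_width: 0.152
grasp_force: 30.0
[ 0.61984328 -0.136732    0.21503942] [[-0.371, 0.929, -0.005], [0.929, 0.371, 0.003], [0.004, -0.004, -1.0]] lip [ 0.55900705 -0.16059513  0.12428974] [-17.6  16.1  64.5   0.   99.7 -39.3] 0.1515993999258928
22 [332 249] 334.72727272727275 247.95454545454547 [[ 0.55326766 -0.16204789  0.024     ]]
```

```bash
python3 -m handwheel '[[[0,0,0,0,0,0.22,0],[0,0,0,0,0,0.22,0],[0,0,0,0,0,0.22,0],[0,0,0,0,0,0.23,0],[0.3,-0.05,0,0,0,0,0],[0.5,-0.1,0,0,0,0,0],[0.5,-0.1,0,0,0,0,0],[0.5,-0.08,0,0,0,0,0],[0.5,-0.08,0,0,0,0,0],[0.45,-0.05,0,0,0,0,0],[0.2,0,0,0,0,0,0],[0,0,0,0,0,0,0]]]';python3 -m handwheel '[[[0,0,0.2,0,0,0,0],[0,0,0.3,0,0,0,0],[0,0,0.3,0,0,0,0],[0,0,0.2,0,0,0,0],[0,0,0.1,0,0,0,0],[0,0,0,0,0,0,0],[0,0,0,0,0,0,0]]]'
```

```text
time: 18.4
position: [0.5981, 0.1586, 0.2194]
ee_rot: [[0.089, 0.996, 0.001], [0.996, -0.089, 0.0], [0.0, 0.001, -1.0]]
wrist_force: [0.1, -0.1, -1.0]
gripper_width: 0.15
grasp_force: 30.0
time: 19.27
position: [0.5989, 0.1581, 0.1097]
ee_rot: [[0.091, 0.996, 0.001], [0.996, -0.091, 0.0], [0.001, 0.001, -1.0]]
wrist_force: [-0.1, -0.2, -0.7]
gripper_width: 0.149
grasp_force: 30.0
```

```bash
python3 -m handwheel '[[[0,0,0.05,0,0,0,0],[0,0,0.05,0,0,0,0],[0,0,0.03,0,0,0,0],[0,0,0.01,0,0,0,0],[0,0,0.005,0,0,0,0],[0,0,0,0,0,0,0],[0,0,0,0,0,0,0]]]'
```

```text
time: 20.15
position: [0.5979, 0.1586, 0.0956]
ee_rot: [[0.09, 0.996, -0.0], [0.996, -0.09, 0.0], [0.0, -0.0, -1.0]]
wrist_force: [-2.2, -1.0, 6.0]
gripper_width: 0.15
grasp_force: 30.0
```

On the floor (6 N up). Release, and retreat upwards.

```bash
python3 -m handwheel '[[[0,0,0,0,0,0,0.3],[0,0,0,0,0,0,0.45],[0,0,0,0,0,0,0.45],[0,0,0,0,0,0,0.45],[0,0,-0.2,0,0,0,0.45],[0,0,-0.4,0,0,0,0.45],[0,0,-0.4,0,0,0,0.45],[0,0,-0.2,0,0,0,0.45],[0,0,0,0,0,0,0.45]]]'; python3 - <<'E'
from h import *
from bench import manip
s=manip.state(); R=np.array(s["ee_rot"]);p=np.array(s["position"]);print(p,np.round(s["q"],1))
a,b=[manip.get_image(n) for n in("scene","side")]
cs=[]
for n,i in(("a",a),("b",b)):
    P=cloud(i);ok=i["depth"]>0; hs=cv2.cvtColor(i["frame"],cv2.COLOR_BGR2HSV)
    m=ok&(P[...,2]>.05)&(P[...,2]<.15)&(P[...,0]>.5)&(P[...,0]<.68)&(P[...,1]>.1)&(P[...,1]<.24);q=P[m];print("scoop",len(q),q.mean(0),q.min(0),q.max(0))
    for sg in(1,-1):
        m=ok&(P[...,2]>.055)&(P[...,2]<.095)&(np.hypot(P[...,0]-.5435+sg*.032,P[...,1]+.1675-sg*.083)<.03);q=P[m];print("ear",q.mean(0),q.max(0),cv2.minAreaRect((q[:,:2]*1000).astype(np.float32)))
    c=proj(i,[.5435,-.1675,.024])[0].astype(int); M=np.zeros(hs.shape[:2],bool); M[c[1]-15:c[1]+16,c[0]-15:c[0]+16]=1
    v,u=np.nonzero(M&(hs[...,1]>100)); cs.append((u.mean(),v.mean())); print("sweet",len(u),c,cs[-1],ray(i,cs[-1],.024))
print(tri(a,cs[0],b,cs[1]))
E
```

```text
time: 21.28
position: [0.5993, 0.1587, 0.2162]
ee_rot: [[0.09, 0.996, 0.004], [0.996, -0.09, 0.001], [0.001, 0.004, -1.0]]
wrist_force: [-1.5, 0.1, -0.4]
gripper_width: 0.45
grasp_force: 0.0
[0.59926011 0.15872011 0.21618533] [ 9.6 13.7 67.3  0.  98.7 14.8]
scoop 273 [0.60375236 0.15393759 0.09685277] [0.5914105  0.14200464 0.05039424] [0.61074923 0.1710898  0.13705236]
ear [ 0.51465131 -0.08569924  0.07448057] [ 0.52816638 -0.07394051  0.09267613] ((512.6431884765625, -85.28915405273438), (32.34714889526367, 12.822221755981445), 26.635210037231445)
ear [ 0.57961065 -0.25023275  0.0751334 ] [ 0.59342584 -0.23968489  0.09052063] ((576.8402709960938, -249.6393280029297), (33.74716567993164, 11.04411506652832), 24.851564407348633)
sweet 60 [259 246] (np.float64(262.9166666666667), np.float64(248.88333333333333)) [[ 0.55518934 -0.16307203  0.024     ]]
scoop 90 [0.59553331 0.15067345 0.09773527] [0.58892216 0.13980771 0.05126646] [0.60397157 0.17009812 0.13807973]
ear [ 0.50951611 -0.08683416  0.07526408] [ 0.52430496 -0.07861243  0.09229584] ((509.67523193359375, -85.328369140625), (30.72258186340332, 10.363895416259766), 20.48940658569336)
ear [ 0.57336405 -0.251158    0.07598193] [ 0.59094961 -0.24009297  0.09125159] ((575.0, -249.17530822753906), (33.89568328857422, 9.637961387634277), 18.11844825744629)
sweet 27 [332 249] (np.float64(334.5925925925926), np.float64(247.92592592592592)) [[ 0.55284644 -0.16181926  0.024     ]]
[ 0.55339501 -0.16200629  0.0225193 ]
```

Scoop stands upright in the tray at (0.599,0.154). The sweet rests at (0.553,-0.162), in the dish's middle. On to ear_a.

```bash
python3 -m handwheel '[[[0,0,0,0,0,0.302,0.45],[0,0,0,0,0,0.302,0.45],[0,0,0,0,0,0.302,0.45],[0,0,0,0,0,0.302,0.45],[0,0,0,0,0,0.302,0.45],[0,0,0,0,0,0.302,0.45],[0,0,0,0,0,0.302,0.45]]]' && python3 -m handwheel '[[[-0.2,0.25,0,0,0,0,0.45],[-0.34,0.39,0,0,0,0,0.45],[-0.34,0.39,0,0,0,0,0.45],[-0.34,0.39,0,0,0,0,0.45],[-0.34,0.39,0,0,0,0,0.45],[-0.15,0.14,0,0,0,0,0.45],[0,0,0,0,0,0,0.45],[0,0,0,0,0,0,0.45]]]'; python3 - <<'E'
from h import *
from bench import manip
i=manip.get_image("wrist"); cv2.imwrite("pics/w8.png",i["frame"])
s=manip.state(); p=np.array(s["position"]);R=np.array(s["ee_rot"])
P=cloud(i);ok=i["depth"]>0
A=None
for sg in(1,-1):
    m=ok&(P[...,2]>.083)&(P[...,2]<.095)&(np.hypot(P[...,0]-.5435+sg*.032,P[...,1]+.1675-sg*.083)<.03);q=P[m]
    if len(q)>3: print(sg,len(q),q.mean(0),cv2.minAreaRect((q[:,:2]*1000).astype(np.float32)))
m=ok&(P[...,2]>.036)&(P[...,2]<.043)&(abs(np.hypot(P[...,0]-.5435,P[...,1]+.1675)-.085)<.012);q=P[m][:,:2]
c=np.linalg.lstsq(np.c_[2*q,np.ones(len(q))],(q**2).sum(1),rcond=None)[0];print("rim",len(q),c[:2],np.sqrt(c[2]+c[0]**2+c[1]**2))
hs=cv2.cvtColor(i["frame"],cv2.COLOR_BGR2HSV);k=(np.hypot(P[...,0]-.5435,P[...,1]+.1675)<.04)&(hs[...,1]>110);print("sweet",k.sum(),P[k].mean(0))
print(s["time"],p,np.degrees(np.arctan2(R[1,1],R[0,1])),np.round(s["q"],1),"to ear:",R.T@(np.array([.5114,-.085,.052])-p))
E
```

```text
time: 22.25
position: [0.5972, 0.1584, 0.2111]
ee_rot: [[0.933, 0.36, -0.005], [0.36, -0.933, -0.001], [-0.005, -0.001, -1.0]]
wrist_force: [-0.1, -0.9, -0.2]
gripper_width: 0.45
grasp_force: 0.0
time: 23.25
position: [0.51, -0.0846, 0.2127]
ee_rot: [[0.931, 0.366, -0.003], [0.366, -0.931, 0.001], [-0.002, -0.002, -1.0]]
wrist_force: [0.1, -0.2, 0.2]
gripper_width: 0.45
grasp_force: 0.0
1 235 [ 0.50999547 -0.08332158  0.08763627] ((509.5774841308594, -83.44332122802734), (31.03137969970703, 7.316690444946289), 21.547014236450195)
-1 290 [ 0.57324309 -0.24700007  0.08700809] ((573.0950317382812, -248.03750610351562), (30.906112670898438, 9.199479103088379), 21.279712677001953)
rim 2225 [ 0.541148   -0.16588994] 0.08305739770071369
sweet 581 [ 0.55495828 -0.1489508   0.15571633]
23.3 [ 0.51020987 -0.08439487  0.21296811] -68.51225352477138 [-15.7   0.8  82.1   0.   97.3  52.8] to ear: [0.00117762 0.00127939 0.16096426]
```

View pics/w8.png

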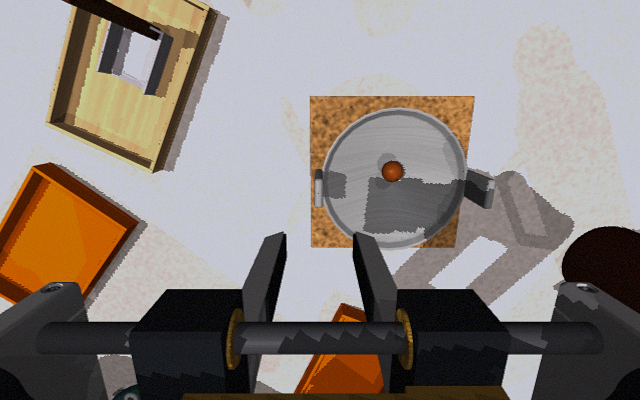

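The sweet (392,171) is in the middle of the dish (395,178), and ear_a (318,188) lies under the gripper. Descend and grip.

```bash
python3 -m handwheel '[[[0,0.0,0.2,0,0,0,0.45],[0,0,0.35,0,0,0,0.45],[0,0,0.35,0,0,0,0.45],[0,0,0.35,0,0,0,0.45],[0,0,0.25,0,0,0,0.45],[0,0,0.1,0,0,0,0.45],[0,0,0,0,0,0,0.4],[0,0,0,0,0,0,0.4]]]'; python3 -m handwheel '[[[0,0,0,0,0,0,0.3],[0,0,0,0,0,0,0.2],[0,0,0,0,0,0,0.1],[0,0,0,0,0,0,0],[0,0,0,0,0,0,0],[0,0,0,0,0,0,0],[0,0,0,0,0,0,0]]]'; python3 -c "
from bench import manip
s=manip.state();print(s['position'],s['wrist_force'],s['moment'])"
```

```text
time: 24.3
position: [0.5112, -0.0854, 0.0553]
ee_rot: [[0.931, 0.366, 0.002], [0.366, -0.931, -0.001], [0.001, 0.001, -1.0]]
wrist_force: [-0.4, -0.4, 0.9]
gripper_width: 0.401
grasp_force: 0.0
time: 25.18
position: [0.5098, -0.085, 0.0542]
ee_rot: [[0.931, 0.365, -0.001], [0.365, -0.931, 0.001], [-0.001, -0.001, -1.0]]
wrist_force: [-2.7, 3.8, 5.1]
gripper_width: 0.095
grasp_force: 30.0
[ 0.50984286 -0.0850052   0.05418607] [-2.70598589  3.76475453  5.05027699] [ 0.45712763  0.59925236 -0.04652227]
```

```bash
python3 -m handwheel '[[[0,0,-0.03,0,0,0,0],[0,0,-0.06,0,0,0,0],[0,0,-0.1,0,0,0,0],[0,0,-0.14,0,0,0,0],[0,0,-0.16,0,0,0,0],[0,0,-0.16,0,0,0,0],[0,0,-0.16,0,0,0,0],[0,0,-0.14,0,0,0,0],[0,0,-0.12,0,0,0,0],[0,0,-0.08,0,0,0,0],[0,0,-0.05,0,0,0,0],[0,0,0,0,0,0,0]]]'; python3 - <<'E'
from h import *
from bench import manip
for k in range(1):
  a,b=[manip.get_image(n) for n in("scene","side")]
  for n,i in(("a",a),("b",b)):
    P=cloud(i);ok=i["depth"]>0
    m=ok&(np.hypot(P[...,0]-.5435,P[...,1]+.1675)<.082)&(np.hypot(P[...,0]-.5435,P[...,1]+.1675)>.03)&(P[...,2]>.09)&(P[...,2]<.19)
    m2=ok&(np.hypot(P[...,0]-.5435,P[...,1]+.1675)<.1)&(P[...,2]>.09)&(P[...,2]<.19)
    q=P[m2&(np.hypot(P[...,0]-.5435,P[...,1]+.1675)>.08)]
    # rim height along -dish y versus ear side
    ey=np.array([-np.sin(np.radians(21.4)),np.cos(np.radians(21.4))]); d=q[:,:2]-[.5435,-.1675]; t=d@ey
    for lo,hi in((-.09,-.06),(-.06,-.02),(-.02,.02),(.02,.06)):
      s=(t>lo)&(t<hi); print(n,lo,s.sum(),np.percentile(q[s,2],[50,90]).round(4) if s.any() else '')
s=manip.state();R=np.array(s["ee_rot"]);print(s["time"],s["position"],R.round(3).tolist(),s["wrist_force"],s["moment"],s["gripper_width"],np.round(s["q"],1))
cv2.imwrite("pics/c9.png",np.hstack([cv2.resize(a["frame"][130:290,190:350],(400,400)),cv2.resize(b["frame"][165:295,280:410],(400,400))]))
E
```

```text
time: 26.68
position: [0.5102, -0.0855, 0.1739]
ee_rot: [[0.931, 0.365, -0.001], [0.365, -0.931, 0.0], [-0.001, -0.0, -1.0]]
wrist_force: [-0.3, -0.1, -2.8]
gripper_width: 0.097
grasp_force: 30.0
a -0.09 63 [0.159  0.1722]
a -0.06 76 [0.1581 0.1601]
a -0.02 60 [0.1581 0.1611]
a 0.02 60 [0.1585 0.1611]
b -0.09 43 [0.1594 0.1786]
b -0.06 40 [0.1581 0.1605]
b -0.02 32 [0.1591 0.161 ]
b 0.02 51 [0.1583 0.161 ]
26.775 [ 0.50985271 -0.08534281  0.17329469] [[0.931, 0.365, -0.002], [0.365, -0.931, 0.0], [-0.002, -0.001, -1.0]] [ 0.27556616 -0.79973496 -2.82724648] [0.17709047 0.18493518 0.00609619] 0.0915241289782509 [-15.8   1.4  86.   -0.   92.8  52.8]
```

View pics/c9.png

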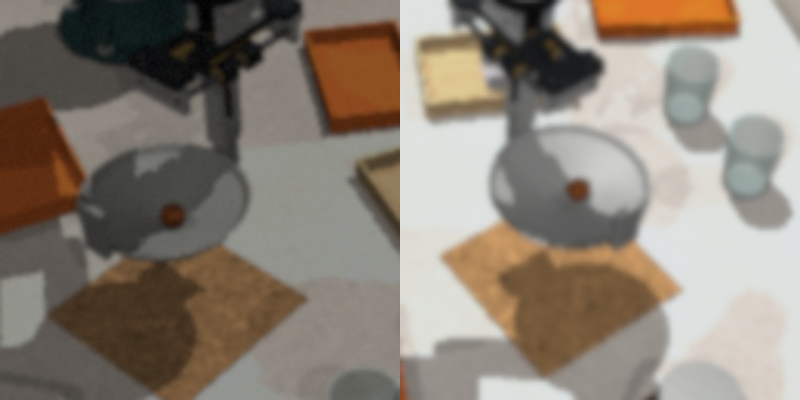

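Lifted level by 12 cm with the sweet in the middle (scene crop 172,215; side 578,190). Now the quarter turn about the dish centre.

```bash
python3 -m handwheel '[[[-0.015,0,0,0,0,-0.033,0],[-0.031,0,0,0,0,-0.067,0],[-0.046,0.001,0,0,0,-0.1,0],[-0.062,0.002,0,0,0,-0.133,0],[-0.062,0.002,0,0,0,-0.133,0],[-0.062,0.002,0,0,0,-0.133,0],[-0.062,0.002,0,0,0,-0.133,0],[-0.062,0.002,0,0,0,-0.133,0],[-0.062,0.002,0,0,0,-0.133,0],[-0.062,0.002,0,0,0,-0.133,0],[-0.062,0.002,0,0,0,-0.133,0],[-0.062,0.002,0,0,0,-0.133,0]]]' && python3 -m handwheel '[[[-0.062,0.002,0,0,0,-0.133,0],[-0.062,0.002,0,0,0,-0.133,0],[-0.062,0.002,0,0,0,-0.133,0],[-0.062,0.002,0,0,0,-0.133,0],[-0.062,0.002,0,0,0,-0.133,0],[-0.062,0.002,0,0,0,-0.133,0],[-0.062,0.002,0,0,0,-0.133,0],[-0.062,0.002,0,0,0,-0.133,0],[-0.062,0.002,0,0,0,-0.133,0],[-0.046,0.001,0,0,0,-0.1,0],[-0.031,0,0,0,0,-0.067,0],[-0.031,0,0,0,0,-0.067,0]]]'; python3 - <<'E'
from bench import manip
import numpy as np
s=manip.state();p=np.array(s["position"]);R=np.array(s["ee_rot"]);print(s["time"],p,R.round(3).tolist(),np.degrees(np.arctan2(R[1,1],R[0,1])),"centre",p+R[:,1]*.0885,np.round(s["q"],1))
E
```

```text
time: 28.28
position: [0.4625, -0.1283, 0.1735]
ee_rot: [[0.446, 0.895, -0.002], [0.895, -0.446, 0.0], [-0.001, -0.002, -1.0]]
wrist_force: [0.6, -0.2, -1.3]
gripper_width: 0.095
grasp_force: 30.0
time: 29.78
position: [0.4564, -0.1933, 0.1735]
ee_rot: [[-0.281, 0.96, -0.002], [0.96, 0.281, -0.0], [0.0, -0.002, -1.0]]
wrist_force: [-0.0, 0.2, -2.3]
gripper_width: 0.093
grasp_force: 30.0
29.775 [ 0.45638354 -0.19328305  0.1734725 ] [[-0.281, 0.96, -0.002], [0.96, 0.281, -0.0], [0.0, -0.002, -1.0]] 16.346642292801867 centre [ 0.54130586 -0.16837496  0.17327946] [-29.5  -1.4  88.7  -0.1  92.8 -45.8]
```

```bash
python3 -m handwheel '[[[-0.033,0.005,0,0,0,-0.075,0],[-0.025,0.005,0,0,0,-0.067,0],[-0.01,0.003,0,0,0,-0.033,0],[0,0,0,0,0,0,0],[0,0,0,0,0,0,0],[0,0,0,0,0,0,0],[0,0,0,0,0,0,0],[0,0,0,0,0,0,0]]]'; python3 - <<'E'
from h import *
from bench import manip
a,b=[manip.get_image(n) for n in("scene","side")]
cs=[]
s=manip.state();p=np.array(s["position"]);R=np.array(s["ee_rot"]);C=p+R[:,1]*.0885
for i in(a,b):
    hs=cv2.cvtColor(i["frame"],cv2.COLOR_BGR2HSV);c=proj(i,[*C[:2],.145])[0].astype(int);M=np.zeros(hs.shape[:2],bool); M[c[1]-10:c[1]+11,c[0]-10:c[0]+11]=1
    v,u=np.nonzero(M&(hs[...,1]>110)); cs.append((u.mean(),v.mean())); print(len(u),c)
    P=cloud(i);m=(i["depth"]>0)&(P[...,2]>.15)&(P[...,2]<.165)&(abs(np.hypot(P[...,0]-C[0],P[...,1]-C[1])-.085)<.01);q=P[m]
    X=np.linalg.lstsq(np.c_[q[:,:2]-C[:2],np.ones(len(q))],q[:,2],rcond=None)[0];print("tilt deg",np.degrees(X[:2]),X[2])
print("sweet",tri(a,cs[0],b,cs[1]))
print(s["time"],p,R[:,2].round(4),np.degrees(np.arctan2(R[1,1],R[0,1])),"centre",C,s["wrist_force"])
cv2.imwrite("pics/c10.png",np.hstack([cv2.resize(a["frame"][130:310,190:430],(400,300)),cv2.resize(b["frame"][145:295,270:470],(400,300))]))
E
```

```text
time: 30.78
position: [0.4601, -0.199, 0.1739]
ee_rot: [[-0.367, 0.93, -0.001], [0.93, 0.367, 0.0], [0.0, -0.001, -1.0]]
wrist_force: [0.1, 0.6, -2.4]
gripper_width: 0.094
grasp_force: 30.0
60 [255 212]
tilt deg [ 0.21769599 -0.17163343] 0.15651027766207248
28 [334 227]
tilt deg [-0.21599151 -0.27580078] 0.156860544849457
sweet [ 0.53965816 -0.15329489  0.14227123]
30.875 [ 0.46012625 -0.19906007  0.17390037] [-0.001  0.    -1.   ] 21.50603997983954 centre [ 0.54246475 -0.16661604  0.17382191] [-0.20823283 -0.0742721  -3.5205302 ]
```

View pics/c10.png

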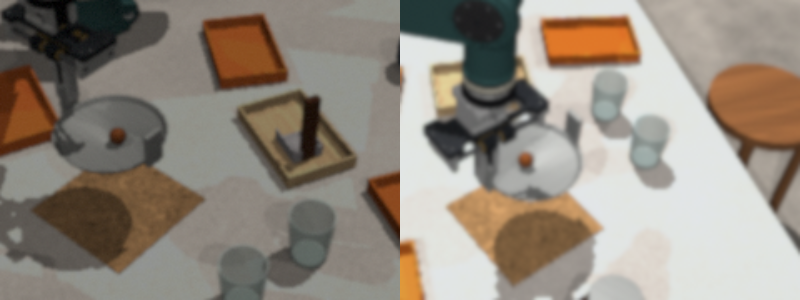

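```bash
python3 -c "
from bench import manip
print(manip.close_job())"
```

```text
the job is handed in; nothing more can be done
None
```

I handed the job in at about 31 s of the 72 s allowed: the sweet went by scoop into the dish, the scoop stands upright in the tray, and the dish is held still about 12 cm up, level and turned a quarter over the mat's middle, with the sweet resting about 13 mm off the dish's exact centre; I don't have the judge's verdict.

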